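Scan the slide carrier, shim it and hold it flush

TASK

Book the black slide carrier into the loading station: pick up the hand scanner, hold it steady for a good second straight above the carrier's barcode label, 4 to 10 cm off it and pointing down at it, then stand it back upright on its rubber pad. Next take the grey spacer from its stand and slide it, toe first, all the way down into the gap beside the carrier that is wide enough for it, about midway along the carrier; do not try it in the narrow gap. Finally leave the spacer there and press the carrier down with the fingers until it is flush with the rails, and finish holding it pressed down; leave everything else on the bench alone.

Things in the scene. Friction and masses are not known exactly. Their poses are not given: they have to be found in the camera images.
- station: Loading station, fixed: grey base 130 (x) x 170 (y) x 10 mm; origin at the centre of its underside, on the bench. The carrier stands in its middle (100 mm along x, 60 mm along y, so its sides are at y = -30 and +30 mm); a rail stands on the base on each side, its centre at y = -56 or +56 mm. Gap floors are the base's top, z = 10 mm; the gaps are open at their ends and on top.
- rail_thin: Thinner aluminium rail, fixed on the station, on its +y or -y side: 110 (along station x) x 20 thick x 40 mm high; origin at the centre of its underside (10 mm above the bench), top 50 mm above the bench. The gap between it and the carrier is 16 mm wide (centred 38 mm from the station's middle) and 40 mm deep.
- rail_thick: Thicker aluminium rail on the other side: 110 x 36 thick x 40 mm high, origin at the centre of its underside, top 50 mm above the bench. The gap between it and the carrier is only 8 mm: too narrow.
- carrier (a joint): Carrier's downward travel in m: 0 up (its top 56 mm above the bench, 6 mm proud of the rails), 0.006 on its stop, top flush with the rails at 50 mm. Springs: about 2.5 N starts it, about 6.5 N brings it on its stop.
- carrier_top (a point): Centre of the black slide carrier's flat top (100 x 60 mm), where it can be pressed; axes as the station's.
- carrier_label (a point): Centre of the white barcode label (24 x 46 mm) on the carrier's top, 28 mm from its centre towards the station's -x; z up.
- stand: Grey parking stand of the spacer, fixed: 110 (x) x 60 x 25 mm high, slot along its x, slot floor 7 mm above the bench, 18 mm deep, 14.4 mm wide, 78 mm long; origin at the centre of its underside.
- spacer: Grey plastic spacer, an upright slab: 70 mm long (x), 12 mm thick (y), 95 mm high (z), 90 g; origin at the centre of its underside. Its lowest 10 mm taper to a 6 mm wide toe. Starts upright in the stand; grip it by the thickness near the top (about 75 mm above the toe); its two sides are alike. Seated in the wide gap its toe is 10 mm above the bench and it stands 45 mm above the rails.
- spacer_toe (a point): Centre of the spacer's underside (toe).
- scanner: Hand scanner standing upright: square grey foot 52 x 52 x 22 mm, white handle above it 42 (x) x 30 (y) mm, 125 mm high in all, 150 g; origin at the centre of its underside, which is the reading window: it reads straight down along its own -z. Grip the handle across its 30 mm, about 100 mm above the underside.
- pad: Black rubber pad of the scanner, fixed: 110 x 110 x 6 mm, origin at the centre of its underside; the scanner starts at its middle.
- reagent: Amber bottle, 54 mm wide, 100 mm high: leave alone (origin underside, as for the others below).
- beaker: Glass beaker, 64 mm wide, 80 mm high: leave alone.
- tape: Roll of white tape lying flat, 70 mm wide, 19 mm high: leave alone.
- tipbox: Clear box 85 x 120 x 55 mm: leave alone.
- jar: White jar, 48 mm wide, 60 mm high: leave alone.
- timer: White flat timer 50 x 65 x 18 mm: leave alone.

How it is judged:
On the way, in this order (a step that is already met when the one before it is completed fails the run):
1. scanner held steady, pointing straight down at the label from 3 to 11 cm (horizontal distance between scanner and carrier_label below 0.015 m and z of scanner in the frame of carrier_label between 0.03 and 0.11 m and angle between scanner's own z axis and vertical below 0.17 rad and linear speed of scanner below 0.03 m/s), for 0.8 s.
2. scanner standing upright on its pad again, let go (horizontal distance between scanner and pad below 0.035 m and z of scanner in the frame of pad between 0.003 and 0.009 m and angle between scanner's own z axis and vertical below 0.08 rad and contact force between the fingers and scanner below 0.3 N), for 0.2 s.
3. spacer fully down in the wide gap (z of spacer_toe in the frame of station below 0.014 m and x of spacer_toe in the frame of station between -0.02 and 0.02 m and y of spacer_toe in the frame of station between -0.045 and 0.045 m and horizontal distance between spacer_toe and rail_thin below 0.03 m and angle between spacer's own z axis and vertical below 0.15 rad and angle between the x axis of spacer and the x axis of station, either way round below 0.15 rad), for 0.2 s.
At the end, for the whole second after the job is handed in: Fingers hold the carrier over 4.5 mm down (flush within 1.5 mm) with over 3 N; the untouched spacer stands in the wide gap, toe within 4 mm of the floor, within 20 mm of midway along and 0.15 rad of straight; the scanner stands, let go, within 35 mm of its pad's middle (all of step 2 and all of step 3 and value of joint carrier above 0.0045 m and contact force between the fingers and station above 3 N and contact force between the fingers and spacer below 0.3 N); the arm keeps its last pose, push and grip.
It fails at once if the spacer is put into the narrow gap (height (world z) of spacer_toe below 0.047 m and horizontal distance between spacer_toe and rail_thick below 0.04 m).
It fails at once if another thing on the bench is shifted by more than 3 cm (distance of any of reagent, beaker, tape, tipbox, jar, timer from where it was at the start of the episode above 0.03 m).
It also fails if it takes over 72 s, if anything falls off the work surface, if the arm or the gripper's body presses on something with over 40 N, if the wrist force passes 120 N, or if a joint passes its speed limit or range.

ROBOT

A 6-joint arm with a two-finger parallel gripper is mounted at the origin on the work surface. World frame = base frame: x ahead of the robot, y to its left, z up, the work surface at z = 0. Lengths are in m, angles in rad, forces in N, time in s.
With the tool pointing down it reaches from about 0.425 to 0.95 m from the base axis. Payload 3.5 kg.
Tool frame: the origin (TCP) lies at the very end of the fingers, on their centre line; the grasp point (between the pads) lies 19 mm behind it; z points along the fingers, y is the line along which they close (so a half turn about z gives the same grasp; the last joint's range is limited). The gripper opens to 85 mm and grips with 20 to 120 N. Pads are 22 mm wide; open, the fingers measure 114 mm over their backs; the gripper's body (76 mm by 85 mm) begins 54 mm behind the grasp point. The pads swing forward as they close: fully open they stand 13 mm farther back than shut.
Start: joints at [-0.15, 0.286, 1.577, -0, 1.279, -0.15], TCP at [0.675, 0, 0.231] pointing down, gripper open.
Joint ranges: [-2.77, 2.77], [-0.9, 2.22], [0.21, 2.48], [-1.53, 4.67], [0.24, 2.81], [-2.84, 2.84]. Speed limits (rad/s): [2.79, 2.79, 3.14, 3.14, 3.14, 3.14].

INTERFACE

Orientations are given as a unit quaternion [x, y, z, w].
In Python, from plant import ctrl, optics, telemetry, job gives the robot as it stands (ctrl), with the cameras (optics), the readings (telemetry) and the job (job).
- The arm moves only by the tool hand_motion, called after ">>>" by a JSON object that holds its "method" and its "body". Schema: {"type":"object","properties":{"plan":{"type":"array","items":{"type":"array","prefixItems":[{"type":"array","items":{"type":"number"},"minItems":3,"maxItems":3},{"type":"array","items":{"type":"number"},"minItems":3,"maxItems":3},{"type":"number"}],"minItems":3,"maxItems":3},"minItems":1,"maxItems":10},"clamp_n":{"type":"number"},"only":{"type":"string"},"quiet":{"type":"boolean"},"lines":{"type":"string"}},"required":["plan"],"additionalProperties":false}. plan is a list of rows, 1 to 10 of them, each written [[dx, dy, dz], [rx, ry, rz], opening]: dx, dy, dz in m, then a rotation vector rx, ry, rz in rad, then the opening from 0.0 (shut) to 1.0 (fully open); each row is the pose to reach, as a shift and turn from the pose commanded when the call began, along the tool's axes at that moment; what a row does not reach only later rows make up. A row lasts 1/8 s, in which the tool goes at most 0.0625 m and 0.188 rad, less where a joint would pass 70% of its speed; a pose out of reach is approached as far as the arm can. The fingers move at their own pace and stop on an object; clamp_n is the grip in N (left out, the last holds). Time passes only in rows, so rows that do not move let the fingers close. The tool returns the time, the measured TCP pose, the force, the opening and the grip force at its end. only (a regular expression) keeps the lines of the reply that match it, lines (a string "A,B") keeps lines A to B, and quiet returns only ok. Input that does not fit is refused with a message, and nothing moves.
- telemetry.get_state(): the state, without advancing time (a new reading comes with each control period).
- optics.read_camera(name): name is "scene" or "side" or "wrist"; returns a dict with "pixels" (384x512x3 uint8, red, green, blue), "camera_matrix" (3x3 intrinsics, pixels), "dist_coeffs" ([k1, k2, p1, p2, k3] as OpenCV has them; the pictures are not rectified), "xyz" and "orientation" of the camera in the world. Camera axes: x right, y down, z forward; pixel columns grow to the right and rows downward; lengths in m; the calibration is good to about 2 mm. A picture is of the moment at which its call begins. There is no depth.
- job.sign_off(): hands the job in; it is judged then, once.
The state is a dict: "time": time; "qpos": joint angles; "dq": joint speeds; "joint_efforts": joint torques, N m; "eef_pos": TCP position; "tcp_rot": TCP orientation; "contact_force": force on the tool from outside, world axes, zero at the start; "wrist_torque": the same for the moment, N m; "opening": opening from 0.0 (shut) to 1.0 (fully open); "finger_force": force on a finger pad.
Only numpy, scipy, OpenCV 4.12 (cv2) and the standard library are available. Lean on these libraries where they do the work, as an engineer would, in place of code of your own. Each camera call takes 0.05 s, during which the arm holds its last target. There are 200 camera calls.

## Working session

There is one attempt and no reset: what is moved stays moved. The work goes in short steps, Python scripts to look and compute and a tool call to move; the robot and the scene stay as the last step left them, time stands still between calls to the robot, and variables do not carry over. Pictures are saved under pics/ and viewed, at most 14 in all, crops included, and the job is handed in when it is done.

```bash
ls; mkdir -p pics; cat > h.py <<'E'
import numpy as np, cv2
from scipy.spatial.transform import Rotation as R
from plant import ctrl, optics, telemetry, job
def cam(n):
    c=optics.read_camera(n); return c
def ray(c,uv):
    p=cv2.undistortPoints(np.array(uv,float).reshape(-1,1,2),np.array(c['camera_matrix']),np.array(c['dist_coeffs'])).reshape(-1,2)
    d=np.c_[p,np.ones(len(p))]@R.from_quat(c['orientation']).as_matrix().T
    return np.array(c['xyz']),d
def onz(c,uv,z):
    o,d=ray(c,uv); return o+d*((z-o[2])/d[:,2])[:,None]
def tri(c1,u1,c2,u2):
    o1,d1=ray(c1,u1);o2,d2=ray(c2,u2);out=[]
    for a,b in zip(d1,d2):
        s=np.linalg.lstsq(np.c_[a,-b],o2-o1,rcond=None)[0]
        p,q=o1+s[0]*a,o2+s[1]*b; out.append(np.r_[(p+q)/2,np.linalg.norm(p-q)])
    return np.array(out)
def save(c,name): cv2.imwrite('pics/'+name,np.array(c['pixels'])[:,:,::-1])
E
python3 - <<'E'
from h import *
for n in ['scene','side','wrist']:
    c=cam(n); save(c,n+'0.png'); print(n,c['xyz'],R.from_quat(c['orientation']).as_matrix()[:,2],c['camera_matrix'][0])
    np.save('pics/'+n+'0.npy',c,allow_pickle=True)
s=telemetry.get_state(); print(s)
E
```

```text
pics
plant.py
scene [1.21563273 0.1255808  0.60618918] [-0.77517703 -0.15096762 -0.61344059] [376.82693222   0.         257.42890011]
side [0.5313701  0.65837235 0.8294666 ] [ 0.02178461 -0.67103219 -0.74110811] [411.62728336   0.         261.84744542]
wrist [0.67492821 0.06620915 0.37328311] [-0.00132194 -0.2604049  -0.9654986 ] [279.58876076   0.         254.18241516]
{'time': 0.15, 'qpos': array([-1.49985474e-01,  2.87061257e-01,  1.57788079e+00,  2.86582662e-06,
        1.27861437e+00, -1.50014855e-01]), 'dq': array([ 1.98737836e-05, -4.21061605e-03, -4.50204996e-03,  8.58840608e-05,
        3.25289053e-04,  1.18607633e-03]), 'joint_efforts': array([ 7.91554030e-04, -4.06602967e+01, -2.93140125e+01, -8.94972595e-05,
        3.96185191e-03, -2.97825103e-06]), 'eef_pos': array([6.74468129e-01, 1.20466461e-04, 2.30177168e-01]), 'tcp_rot': array([ 7.07096345e-01,  7.07116535e-01, -5.81640067e-04, -7.91066642e-04]), 'contact_force': array([0.87950707, 0.14722002, 0.14523662]), 'wrist_torque': array([-0.03825974,  0.00460801, -0.04058122]), 'finger_force': 0.0, 'opening': 0.9960563682424269}
```

View pics/scene0.png

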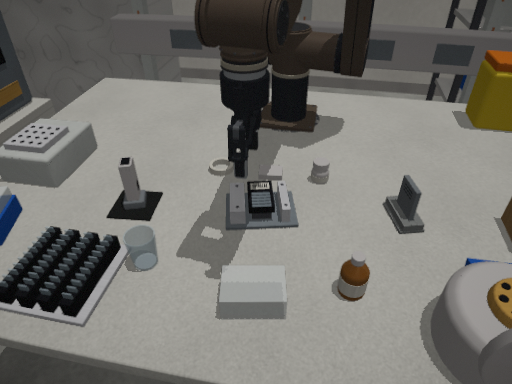

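View pics/side0.png

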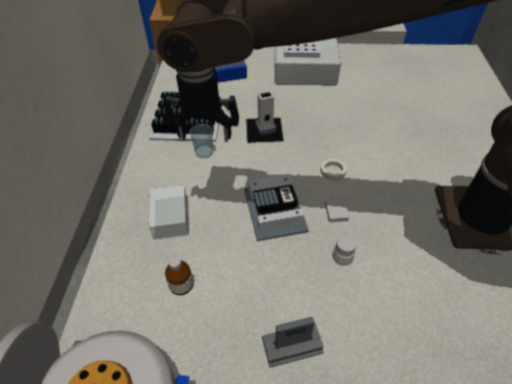

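The scene view shows the scanner at about (131,190), the station at (262,205) and the spacer in its stand at (407,205). The side view shows the scanner at (265,115), the station at (277,207) and the stand at (293,340). I'll enlarge those six areas next.

```bash
python3 - <<'E'
from h import *
a=cv2.imread('pics/scene0.png');b=cv2.imread('pics/side0.png')
def t(im,x,y,w=88): 
    t=cv2.resize(im[y:y+w,x:x+w],(264,264),interpolation=cv2.INTER_CUBIC)
    for k in range(0,w,10):
        L=6 if (k%20) else 12
        cv2.line(t,(k*3,0),(k*3,L),(0,255,255),1);cv2.line(t,(0,k*3),(L,k*3),(0,255,255),1)
    return t
im=np.vstack([np.hstack([t(a,95,145),t(a,218,155),t(a,365,160)]),np.hstack([t(b,230,80),t(b,235,165),t(b,250,300,84)])])
cv2.imwrite('pics/comp.png',im)
E
```

```text
(no output)
```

View pics/comp.png

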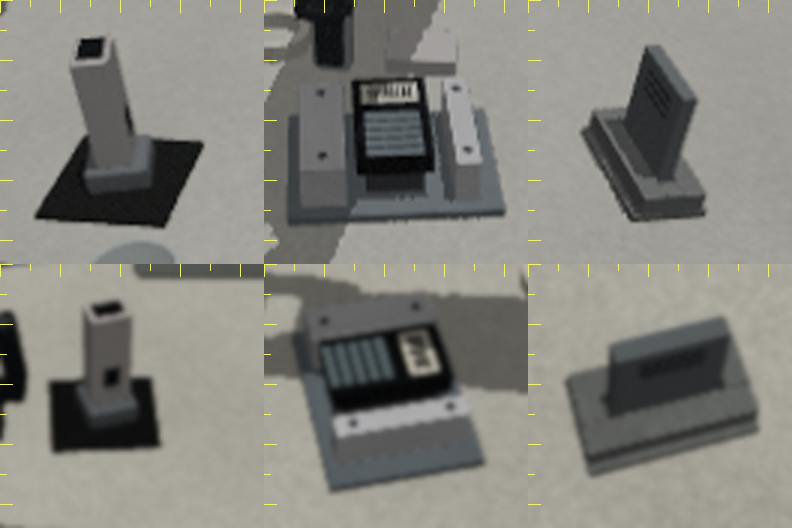

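The enlargement shows the label on the robot's side of the carrier, so station x is roughly world x. The thin rail is on the +y side. I'll triangulate the corners from these tiles.

```bash
cat > /tmp/t.py <<'E'
from h import *
S=np.load('pics/scene0.npy',allow_pickle=True).item();D=np.load('pics/side0.npy',allow_pickle=True).item();np.set_printoptions(precision=4,suppress=True)
A=lambda p,x,y,tx:np.c_[x+(np.array(p)[:,0]-tx)/3,y+np.array(p)[:,1]/3]
B=lambda p,x,y,tx,k=3:np.c_[x+(np.array(p)[:,0]-tx)/k,y+(np.array(p)[:,1]-264)/k]
print('scanner top',tri(S,A([(92,52)],95,145,0),D,B([(108,308)],230,80,0)))
# order: pad corners (+y,-x),(+y,+x),(-y,+x)
print('pad',tri(S,A([(203,143),(165,227),(36,216)],95,145,0),D,B([(160,445),(54,452),(50,382)],230,80,0)))
print('padz',onz(S,A([(203,143),(165,227),(36,216)],95,145,0),.006),onz(D,B([(160,445),(54,452),(50,382),(151,378)],230,80,0),.006))
# carrier: (-y,-x),(+y,-x),(+y,+x),(-y,+x), label
print('carrier',tri(S,A([(352,80),(425,77),(434,168),(358,172),(390,93)],218,155,264),D,B([(435,325),(452,385),(335,405),(319,343),(419,353)],235,165,264)))
# station base front corners +y,-y ; 
print('base',tri(S,A([(504,212)],218,155,264),D,B([(330,488)],235,165,264)))
# spacer top: -x end (centre), +x end
sp=tri(S,A([(652,46),(692,98)],365,160,528),D,B([(727,320),(611,348)],250,300,528,264/84));print('spacer',sp,'yaw',np.arctan2(*(sp[0]-sp[1])[1::-1]))
# stand top corners scene: (-x,-y)(-x..),(+x,+y),(+x,-y)
print('stand',tri(S,A([(590,108),(705,200),(630,210)],365,160,528),D,B([(727,365),(588,460),(568,378)],250,300,528,264/84)))
E
python3 /tmp/t.py
```

```text
scanner top [[ 0.5518 -0.3185  0.1272  0.0048]]
pad [[ 0.4974 -0.2687  0.0014  0.0024]
 [ 0.603  -0.2591 -0.0022  0.0021]
 [ 0.6129 -0.3668 -0.0001  0.0009]]
padz [[ 0.5042 -0.2644  0.006 ]
 [ 0.6123 -0.2528  0.006 ]
 [ 0.6194 -0.3613  0.006 ]] [[ 0.4972 -0.2652  0.006 ]
 [ 0.6021 -0.2515  0.006 ]
 [ 0.6122 -0.36    0.006 ]
 [ 0.5065 -0.3701  0.006 ]]
carrier [[ 0.4775 -0.0437  0.0517  0.0004]
 [ 0.4637  0.0171  0.0503  0.0049]
 [ 0.5599  0.0371  0.0392  0.0033]
 [ 0.5769 -0.0211  0.0439  0.0099]
 [ 0.4917 -0.0094  0.0538  0.0015]]
base [[0.5619 0.0936 0.0041 0.0026]]
spacer [[0.4484 0.3292 0.1004 0.0044]
 [0.516  0.3492 0.1033 0.0037]] yaw -2.8540240522013995
stand [[0.4341 0.3089 0.0145 0.019 ]
 [0.5269 0.3803 0.0159 0.0013]
 [0.5399 0.326  0.0071 0.0017]]
```

View pics/wrist0.png

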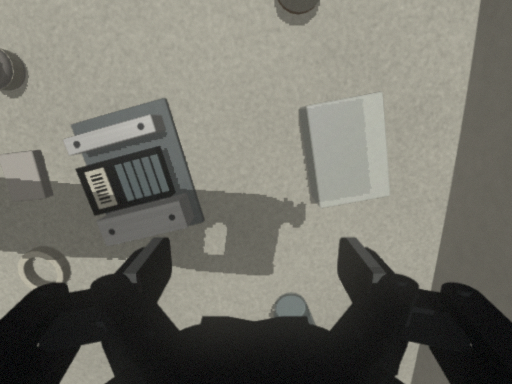

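The wrist view shows the station at about (130,170): the label at (100,187) on the robot's side, the thin rail at (115,133) on the +y side. The triangulated heights are 3–6 mm low, but the layout matches the given sizes. I'm moving above the scanner for a closer view.

>>> {"method": "hand_motion", "body": {"plan": [[[-0.16, -0.06, -0.03], [0, 0, 0.7], 1], [[-0.317, -0.125, -0.03], [0, 0, 1.47], 1], [[-0.317, -0.125, -0.03], [0, 0, 1.47], 1], [[-0.317, -0.125, -0.03], [0, 0, 1.47], 1], [[-0.317, -0.125, -0.03], [0, 0, 1.47], 1], [[-0.317, -0.125, -0.03], [0, 0, 1.47], 1], [[-0.317, -0.125, -0.03], [0, 0, 1.47], 1], [[-0.317, -0.125, -0.03], [0, 0, 1.47], 1], [[-0.317, -0.125, -0.03], [0, 0, 1.47], 1], [[-0.317, -0.125, -0.03], [0, 0, 1.47], 1]]}}

```text
time: 1.4
eef_pos: [0.5499, -0.3168, 0.261]
tcp_rot: [0.999, 0.052, -0.0, -0.0]
contact_force: [-0.0, -0.0, 0.1]
opening: 0.998
finger_force: 0.0
```

```bash
python3 - <<'E'
from h import *
w=cam('wrist');np.save('pics/w1.npy',w,allow_pickle=True);save(w,'w1.png')
E
```

```text
(no output)
```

View pics/w1.png

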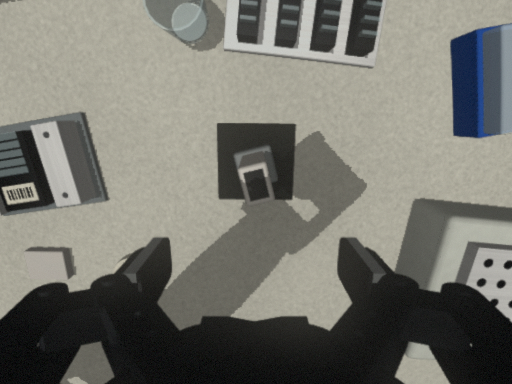

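The wrist view shows the pad at (256,161), square to the tool. The scanner's handle top is at about (258,187), turned by roughly 12°. I'll measure it with masks and check against the scene and side views.

```bash
python3 - <<'E'
from h import *
np.set_printoptions(precision=4,suppress=True)
w=np.load('pics/w1.npy',allow_pickle=True).item();S=np.load('pics/scene0.npy',allow_pickle=True).item();D=np.load('pics/side0.npy',allow_pickle=True).item()
def comp(c,box,lo,hi,pick):
    g=cv2.cvtColor(np.array(c['pixels']),cv2.COLOR_RGB2GRAY); x0,y0,x1,y1=box
    m=((g[y0:y1,x0:x1]>=lo)&(g[y0:y1,x0:x1]<=hi)).astype(np.uint8)
    n,l=cv2.connectedComponents(m,connectivity=4); k=l[pick[1]-y0,pick[0]-x0]; assert k>0,g[pick[1],pick[0]]
    ys,xs=np.nonzero(l==k); pts=np.c_[xs+x0,ys+y0].astype(np.float32); return pts
pw=comp(w,(240,170,280,205),0,45,(259,187)); ps=comp(S,(112,150,140,170),0,70,(125,161)); pd=comp(D,(255,85,280,105),0,80,(266,95))
for p in (pw,ps,pd): print(len(p),p.mean(0),cv2.boundingRect(p.astype(int)))
a,b,c=[p.mean(0)[None] for p in (pw,ps,pd)]
print('w-scene',tri(w,a,S,b),'w-side',tri(w,a,D,c),'s-d',tri(S,b,D,c))
r=cv2.boxPoints(cv2.minAreaRect(pw)); q=onz(w,r,.131);print(r,q)
for i in range(4):
    v=q[(i+1)%4]-q[i];print(np.linalg.norm(v),np.degrees(np.arctan2(v[1],v[0])))
pp=comp(w,(200,110,310,210),0,50,(225,190)); r=cv2.boxPoints(cv2.minAreaRect(pp)); q=onz(w,r,.006);print('pad',q,q.mean(0))
# foot top edge far
q=onz(w,[(234,155),(271,147)],.028);v=q[1]-q[0];print('foot',q,np.linalg.norm(v),np.degrees(np.arctan2(v[1],v[0])))
E
```

```text
313 [257.5815 188.3323] (247, 178, 21, 22)
49 [124.6122 160.6735] (121, 158, 9, 7)
33 [265.5757  94.5455] (261, 93, 10, 4)
w-scene [[ 0.5494 -0.3203  0.1279  0.0006]] w-side [[ 0.5512 -0.3197  0.1301  0.0028]] s-d [[ 0.5526 -0.3186  0.1301  0.0004]]
[[246.     180.    ]
 [262.9412 175.7647]
 [267.8824 195.5294]
 [250.9412 199.7647]] [[ 0.5573 -0.3075  0.131 ]
 [ 0.5633 -0.3239  0.131 ]
 [ 0.5436 -0.3311  0.131 ]
 [ 0.5374 -0.3145  0.131 ]]
0.017406300219256182 -69.81321829482303
0.02099304123549374 -159.85853196883866
0.01773719854912475 110.46073004356623
0.021080702237103708 19.242807772366724Traceback (most recent call last):
  File "<stdin>", line 16, in <module>
  File "<stdin>", line 7, in comp
AssertionError: 53
```

The scanner's centre is at (0.5505, -0.3195). Its top is at about 0.130, against 0.131 expected, and its yaw is about 0.335. I'm descending to grip it.

>>> {"method": "hand_motion", "body": {"plan": [[[0, 0.0027, 0.03], [0, 0, -0.12], 1], [[0, 0.0027, 0.06], [0, 0, -0.23], 1], [[0, 0.0027, 0.1], [0, 0, -0.23], 1], [[0, 0.0027, 0.14], [0, 0, -0.23], 1], [[0, 0.0027, 0.173], [0, 0, -0.23], 1], [[0, 0.0027, 0.173], [0, 0, -0.23], 1]]}}

```text
time: 2.2
eef_pos: [0.5483, -0.3178, 0.0847]
tcp_rot: [0.986, 0.165, -0.002, -0.003]
contact_force: [0.7, 0.0, 0.9]
opening: 1.002
finger_force: 0.0
```

>>> {"method": "hand_motion", "body": {"plan": [[[0, 0, 0], [0, 0, 0], 0.2], [[0, 0, 0], [0, 0, 0], 0], [[0, 0, 0], [0, 0, 0], 0], [[0, 0, 0], [0, 0, 0], 0], [[0, 0, 0], [0, 0, 0], 0], [[0, 0, 0], [0, 0, 0], 0], [[0, 0, 0], [0, 0, 0], 0], [[0, 0, 0], [0, 0, 0], 0]], "clamp_n": 40}}

```text
time: 3.2
eef_pos: [0.551, -0.3202, 0.09]
tcp_rot: [0.986, 0.165, 0.001, 0.001]
contact_force: [-0.9, 1.2, 6.6]
opening: 0.348
finger_force: 43.6
```

>>> {"method": "hand_motion", "body": {"plan": [[[0, 0, -0.02], [0, 0, 0], 0], [[0, 0, -0.06], [0, 0, 0], 0], [[0, 0, -0.12], [0, 0, 0], 0], [[0, 0, -0.17], [0, 0, 0], 0], [[0, 0, -0.17], [0, 0, 0], 0]]}}

```text
time: 3.82
eef_pos: [0.5523, -0.3213, 0.2656]
tcp_rot: [0.986, 0.165, 0.004, 0.005]
contact_force: [-0.2, -0.8, -1.6]
opening: 0.35
finger_force: 43.2
```

```bash
python3 - <<'E'
from h import *
np.set_printoptions(precision=4,suppress=True)
W=np.load('pics/wrist0.npy',allow_pickle=True).item();w=np.load('pics/w1.npy',allow_pickle=True).item();S=np.load('pics/scene0.npy',allow_pickle=True).item();D=np.load('pics/side0.npy',allow_pickle=True).item()
def lab(c,box,th):
    g=cv2.cvtColor(np.array(c['pixels']),cv2.COLOR_RGB2GRAY); x0,y0,x1,y1=box
    m=(g[y0:y1,x0:x1]>th).astype(np.uint8)*255; m=cv2.morphologyEx(m,cv2.MORPH_CLOSE,np.ones((5,5)))
    cs=sorted(cv2.findContours(m,0,2)[0],key=cv2.contourArea)[::-1]
    for k in cs[:1]:
        r=cv2.minAreaRect(k); print(cv2.contourArea(k),np.array(r[0])+[x0,y0],r[1:]); u=np.array(r[0])+[x0,y0]
    return u[None]
a=lab(W,(82,162,121,212),125)
b=lab(w,(0,178,40,208),120)
s=lab(S,(252,180,268,191),120)
d=lab(D,(280,186,294,205),110)
print(onz(W,a,.056),onz(w,b,.056),onz(S,s,.056),onz(D,d,.056))
print(tri(W,a,S,s),tri(W,a,D,d),tri(w,b,S,s))
q=onz(w,[(217.5,124),(295,124),(294,199),(219.5,199)],.006);print('pad',q,q.mean(0))
E
```

```text
435.0 [ 98.5 183. ] ((30.079574584960938, 19.194747924804688), 69.44395446777344)
542.0 [ 19.6792 193.1647] ((18.170833587646484, 37.634159088134766), 81.25383758544922)
70.0 [261.5 185. ] ((10.0, 11.0), 90.0)
79.5 [286.5 196. ] ((10.0, 13.0), 90.0)
[[ 0.4912 -0.0044  0.056 ]] [[ 0.4932 -0.0094  0.056 ]] [[ 0.4907 -0.0054  0.056 ]] [[ 0.4919 -0.0041  0.056 ]]
[[ 0.4914 -0.0048  0.0564  0.0009]] [[ 0.4917 -0.0041  0.0564  0.0007]] [[ 0.4914 -0.0063  0.0546  0.0035]]
pad [[ 0.6054 -0.2597  0.006 ]
 [ 0.6164 -0.3664  0.006 ]
 [ 0.5093 -0.3799  0.006 ]
 [ 0.498  -0.2701  0.006 ]] [ 0.5573 -0.319   0.006 ]
```

The label is at (0.4915, -0.006, 0.056), and all views agree. I'm carrying the scanner over it.

>>> {"method": "hand_motion", "body": {"plan": [[[0.007, -0.05, 0], [0, 0, 0], 0], [[0.015, -0.1, 0], [0, 0, 0], 0], [[0.022, -0.15, 0], [0, 0, 0], 0], [[0.029, -0.2, 0], [0, 0, 0], 0], [[0.036, -0.25, 0.01], [0, 0, 0], 0], [[0.043, -0.295, 0.03], [0, 0, 0], 0], [[0.0457, -0.315, 0.05], [0, 0, 0], 0], [[0.0457, -0.3177, 0.055], [0, 0, 0], 0], [[0.0457, -0.3177, 0.055], [0, 0, 0], 0]]}}

```text
time: 4.95
eef_pos: [0.4899, -0.0047, 0.2026]
tcp_rot: [0.986, 0.165, -0.001, -0.0]
contact_force: [0.1, -0.7, -1.8]
opening: 0.349
finger_force: 42.0
```

```bash
python3 - <<'E'
from h import *
for n in('side','scene'):
    c=cam(n);np.save(f'pics/{n}1.npy',c,allow_pickle=True);save(c,n+'1.png')
a=cv2.imread('pics/scene1.png')[90:250,180:340];b=cv2.imread('pics/side1.png')[90:250,200:360]
cv2.imwrite('pics/c1.png',cv2.resize(np.hstack([a,b]),None,fx=2.5,fy=2.5,interpolation=cv2.INTER_CUBIC))
E
```

```text
(no output)
```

View pics/c1.png

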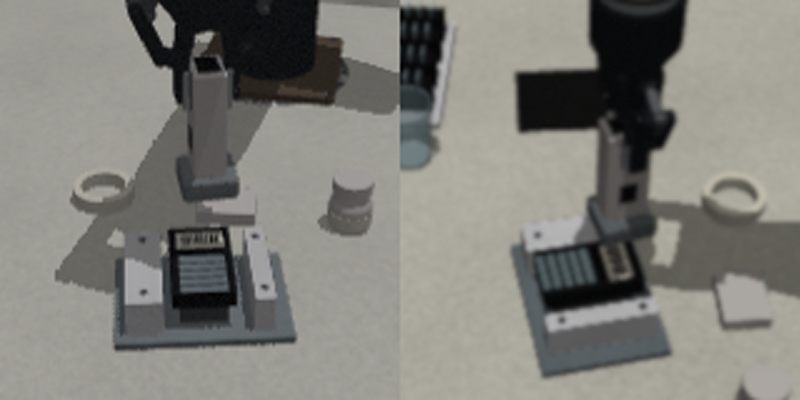

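Both crops show the scanner held upright about 6 cm above the label: scene crop (208,180), side crop (625,215). I'm holding it there, then checking its horizontal position from its foot.

>>> {"method": "hand_motion", "body": {"plan": [[[0, 0, 0], [0, 0, 0], 0], [[0, 0, 0], [0, 0, 0], 0], [[0, 0, 0], [0, 0, 0], 0], [[0, 0, 0], [0, 0, 0], 0], [[0, 0, 0], [0, 0, 0], 0], [[0, 0, 0], [0, 0, 0], 0], [[0, 0, 0], [0, 0, 0], 0], [[0, 0, 0], [0, 0, 0], 0], [[0, 0, 0], [0, 0, 0], 0], [[0, 0, 0], [0, 0, 0], 0]]}}

```text
time: 6.3
eef_pos: [0.4903, -0.0043, 0.2033]
tcp_rot: [0.986, 0.165, -0.0, -0.0]
contact_force: [0.5, -0.1, -1.5]
opening: 0.348
finger_force: 42.0
```

```bash
python3 - <<'E'
from h import *
np.set_printoptions(precision=4,suppress=True)
S=np.load('pics/scene1.npy',allow_pickle=True).item();D=np.load('pics/side1.npy',allow_pickle=True).item()
# scanner top inset centre in scene; foot bottom nearest corner both views
A=lambda p:np.array(p)/2.5+[180,90]
B=lambda p:(np.array(p)-[400,0])/2.5+[200,90]
print(onz(S,A([(208,64)]),.2026-.083+.125))
# foot underside: scene corners (+x,-y),(+x,+y); side corner (+x,+y),( -x,+y)
print(tri(S,A([(185,199),(239,194)]),D,B([(590,224),(598,240)])))
print(tri(S,A([(239,194)]),D,B([(599,240)])),onz(D,B([(599,240),(655,233)]),.1196),onz(S,A([(185,199),(239,194)]),.1196))
E
```

```text
[[ 0.4963 -0.001   0.2446]]
[[ 0.5173 -0.0142  0.1124  0.0124]
 [ 0.5127  0.0299  0.1277  0.0034]]
[[0.5118 0.0297 0.1272 0.0037]] [[0.5109 0.0204 0.1196]
 [0.4588 0.01   0.1196]] [[ 0.5199 -0.0176  0.1196]
 [ 0.503   0.0297  0.1196]]
```

The scan is done: the foot corners put the scanner within 5 mm of the label. I'm returning it to the pad.

>>> {"method": "hand_motion", "body": {"plan": [[[-0.004, 0.03, -0.045], [0, 0, 0], 0], [[-0.011, 0.08, -0.055], [0, 0, 0], 0], [[-0.018, 0.13, -0.055], [0, 0, 0], 0], [[-0.026, 0.18, -0.055], [0, 0, 0], 0], [[-0.033, 0.23, -0.055], [0, 0, 0], 0], [[-0.040, 0.28, -0.055], [0, 0, 0], 0], [[-0.0457, 0.31, -0.045], [0, 0, 0], 0], [[-0.0457, 0.3177, -0.02], [0, 0, 0], 0], [[-0.0457, 0.3177, 0.02], [0, 0, 0], 0], [[-0.0457, 0.3177, 0.06], [0, 0, 0], 0]]}}

```text
time: 7.55
eef_pos: [0.5503, -0.3201, 0.1423]
tcp_rot: [0.986, 0.164, 0.0, 0.0]
contact_force: [0.4, -0.0, -2.2]
opening: 0.346
finger_force: 42.0
```

>>> {"method": "hand_motion", "body": {"plan": [[[0, 0, 0.025], [0, 0, 0], 0], [[0, 0, 0.04], [0, 0, 0], 0], [[0, 0, 0.047], [0, 0, 0], 0], [[0, 0, 0.05], [0, 0, 0], 0], [[0, 0, 0.053], [0, 0, 0], 0], [[0, 0, 0.053], [0, 0, 0], 0], [[0, 0, 0.053], [0, 0, 0], 0], [[0, 0, 0.053], [0, 0, 0], 0]]}}

```text
time: 8.55
eef_pos: [0.5504, -0.3198, 0.0907]
tcp_rot: [0.986, 0.165, 0.0, 0.0]
contact_force: [-0.3, -0.1, -2.2]
opening: 0.347
finger_force: 42.0
```

>>> {"method": "hand_motion", "body": {"plan": [[[0, 0, 0.001], [0, 0, 0], 0], [[0, 0, 0.002], [0, 0, 0], 0], [[0, 0, 0.002], [0, 0, 0], 0], [[0, 0, 0.002], [0, 0, 0], 0]]}}

```text
time: 9.05
eef_pos: [0.5506, -0.3198, 0.0901]
tcp_rot: [0.986, 0.165, 0.0, 0.0]
contact_force: [-1.7, 1.4, 5.1]
opening: 0.346
finger_force: 42.9
```

>>> {"method": "hand_motion", "body": {"plan": [[[0, 0, 0], [0, 0, 0], 1], [[0, 0, 0], [0, 0, 0], 1], [[0, 0, 0], [0, 0, 0], 1], [[0, 0, 0], [0, 0, 0], 1], [[0, 0, -0.04], [0, 0, 0], 1], [[0, 0, -0.08], [0, 0, 0], 1], [[0, 0, -0.13], [0, 0, 0], 1], [[0, 0, -0.18], [0, 0, 0], 1]]}}

```text
time: 10.05
eef_pos: [0.5501, -0.3195, 0.2696]
tcp_rot: [0.986, 0.165, -0.0, -0.0]
contact_force: [-0.2, 0.3, 0.7]
opening: 0.999
finger_force: 0.0
```

>>> {"method": "hand_motion", "body": {"plan": [[[0.015, -0.06, 0], [0, 0, 0.046], 1], [[0.15, -0.643, 0], [0, 0, 0.046], 1], [[0.15, -0.643, 0], [0, 0, 0.046], 1], [[0.15, -0.643, 0], [0, 0, 0.046], 1], [[0.15, -0.643, 0], [0, 0, 0.046], 1], [[0.15, -0.643, 0], [0, 0, 0.046], 1], [[0.15, -0.643, 0], [0, 0, 0.046], 1], [[0.15, -0.643, 0], [0, 0, 0.046], 1], [[0.15, -0.643, 0], [0, 0, 0.046], 1], [[0.15, -0.643, 0], [0, 0, 0.046], 1]]}}

```text
time: 11.3
eef_pos: [0.4865, 0.3035, 0.2685]
tcp_rot: [0.99, 0.142, 0.0, -0.0]
contact_force: [1.4, -0.5, 0.5]
opening: 1.003
finger_force: 0.0
```

>>> {"method": "hand_motion", "body": {"plan": [[[0.0008, -0.02, 0], [0, 0, 0], 1], [[0.0008, -0.0233, 0], [0, 0, 0], 1], [[0.0008, -0.0233, 0], [0, 0, 0], 1]]}}

```text
time: 11.68
eef_pos: [0.4815, 0.323, 0.2682]
tcp_rot: [0.99, 0.141, -0.0, 0.0]
contact_force: [-0.6, -0.1, 0.4]
opening: 1.0
finger_force: 0.0
```

```bash
python3 - <<'E'
from h import *
for n in ('scene','side','wrist'):
    c=cam(n);np.save(f'pics/{n}2.npy',c,allow_pickle=True);save(c,n+'2.png')
a=cv2.imread('pics/wrist2.png');b=cv2.imread('pics/side2.png')[80:180,220:320]; s=cv2.imread('pics/scene2.png')[130:230,80:180]
r=cv2.resize(np.vstack([b,s]),(192,384),interpolation=cv2.INTER_CUBIC)
cv2.imwrite('pics/c2.png',np.hstack([a,r]))
E
```

```text
(no output)
```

View pics/c2.png

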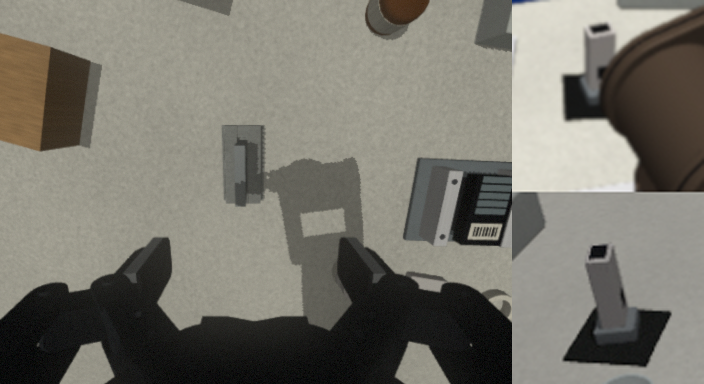

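The scanner stands upright on its pad again. In the wrist view the stand is at (243,165) with the spacer's top strip near (240,170), nearly square to the tool. I'll pull the strip's edges from grey profiles.

```bash
python3 - <<'E'
from h import *
w=np.load('pics/wrist2.npy',allow_pickle=True).item()
g=cv2.cvtColor(np.array(w['pixels']),cv2.COLOR_RGB2GRAY)
print('cols 218..270')
for r in (128,134,138,142,150,160,170,180,190,198,203,208): print(r,g[r,218:270])
E
```

```text
cols 218..270
128 [146 148 147 132 110 110 111 110 110 110 106 107 109 107 110 109 107 106
 105 102 111 111 111 111 111 110 112 109 112 108 110 111 108 106 107 107
 106 107 108 109 107 104  93  71  73  87 107 126 148 153 153 150]
134 [149 147 148 139 109 106 105 101 107 106 108 107 107 107 107 109 106 106
 101  94 104 104 107 107 103 107 107 107 108 107 104 102 104 108 105 104
 105 106 105 104 104 106  95  75  88 101 105 123 144 148 149 149]
138 [151 151 151 140 119 102 105 108 110 108 107 106 110 108 109 109 108 108
  96  72  71  86 106 109 107 105 103 104 106 108 105 107 105 105 104 105
 108 108 105 108 105 104  95  74  80  88 103 125 147 147 147 147]
142 [151 149 148 143 122 106  95 104 103 104 107 103 107 106 104 105 102 100
  88  65  57  61  60  58  59  57  58  57  58  75  93  91  76  82  95  97
  99 103 101 102 100 101  90  72  74  90 117 143 151 149 146 149]
150 [149 145 145 140 123 105  94 101 101 101 102 106 106 107 107 108 110 110
 112 113 113 112 111 114 113 112 100  76  60  63  65  69  69  69  66  70
  70  73  72  83 101 105  93  72  87 104 121 144 149 147 151 148]
160 [1
[... 805 characters left out ...]
 72  72  72  67  68  71  80  99 126 144 150 139 122]
198 [153 154 153 153 151 138 109 109 113 109 106 106 105 106 106 106 101  86
  72  70  69  71  75  70  72  73  70  68  79  94  91 103 104 103 104 106
 105 104 103 104 103 105  98  80  92 110 129 146 152 151 152 152]
203 [153 150 151 152 153 152 152 147 132 128 126 125 127 127 128 129 120  95
  76  71  69  71  69  70  72  73  72  85 109 116 118 125 122 125 123 125
 124 124 127 128 127 131 140 154 151 151 150 149 147 148 146 149]
208 [152 151 151 150 150 151 146 147 151 154 156 152 149 148 152 151 145 149
 150 148 151 147 149 149 149 154 153 155 151 151 154 151 152 153 149 152
 152 153 155 154 153 150 147 145 146 151 151 152 153 156 156 156]
```

```bash
python3 - <<'E'
from h import *
np.set_printoptions(precision=4,suppress=True)
w=np.load('pics/wrist2.npy',allow_pickle=True).item();S=np.load('pics/scene0.npy',allow_pickle=True).item();D=np.load('pics/side0.npy',allow_pickle=True).item()
g=cv2.cvtColor(np.array(w['pixels']),cv2.COLOR_RGB2GRAY)
print(g[140:150,240],g[200:210,240])
q=onz(w,[(234.7,175),(244.7,175),(239.7,144),(239.7,206)],.102);print(q,np.linalg.norm(q[0]-q[1]),np.linalg.norm(q[2]-q[3]),q[2:].mean(0),np.arctan2(*(q[2]-q[3])[1::-1]))
# left edge line yaw
q=onz(w,[(234.5,150),(234.5,200)],.102);print(np.arctan2(*(q[0]-q[1])[1::-1]))
A=lambda p,x,y,tx:np.c_[x+(np.array(p)[:,0]-tx+.5)/3-.5,y+(np.array(p)[:,1]+.5)/3-.5]
B=lambda p,x,y,tx,k=3:np.c_[x+(np.array(p)[:,0]-tx+.5)/k-.5,y+(np.array(p)[:,1]-264+.5)/k-.5]
m=A([(672,72)],365,160,528)
print(tri(w,[(239.7,206),(239.7,144)],S,A([(652,46),(692,98)],365,160,528)))
print(tri(w,[(234.7,206),(234.7,144)],D,B([(727,320),(611,348)],250,300,528,264/84)))
# stand top corners at z .025: left edge 221.5@128 / bottom 202, right 260@
q=onz(w,[(221.5,125),(260.5,125),(260.5,203),(222.8,203)],.025);print(q,q.mean(0))
E
```

```text
[ 64  58  60  56  60  81 108 112 114 114] [ 71  71  71  69  72  80 115 147 149 150]
[[0.4818 0.3455 0.102 ]
 [0.4849 0.3347 0.102 ]
 [0.5166 0.3492 0.102 ]
 [0.4482 0.3304 0.102 ]] 0.011252494661573926 0.07098157070033174 [0.4824 0.3398 0.102 ] 0.26909186072547026
0.2643629129962488
[[0.4473 0.3304 0.0989 0.0003]
 [0.5168 0.3495 0.1034 0.0007]]
[[0.4511 0.3358 0.1195 0.0022]
 [0.5164 0.3537 0.1191 0.0007]]
[[0.5271 0.3815 0.025 ]
 [0.5416 0.3311 0.025 ]
 [0.4367 0.3001 0.025 ]
 [0.4216 0.3523 0.025 ]] [0.4818 0.3412 0.025 ]
```

The spacer's centre is at (0.482, 0.3398), yaw about 0.275. Its top at about 0.101 and its 70 mm length match the text. I'm descending to grip it.

>>> {"method": "hand_motion", "body": {"plan": [[[0.005, -0.016, 0.04], [0, 0, 0.009], 1], [[0.005, -0.016, 0.09], [0, 0, 0.009], 1], [[0.005, -0.016, 0.14], [0, 0, 0.009], 1], [[0.005, -0.016, 0.18], [0, 0, 0.009], 1], [[0.005, -0.016, 0.201], [0, 0, 0.009], 1], [[0.005, -0.016, 0.201], [0, 0, 0.009], 1], [[0.005, -0.016, 0.201], [0, 0, 0.009], 1]]}}

```text
time: 12.7
eef_pos: [0.4827, 0.3407, 0.0687]
tcp_rot: [0.991, 0.137, 0.001, -0.0]
contact_force: [0.8, 0.1, 0.3]
opening: 1.001
finger_force: 0.0
```

>>> {"method": "hand_motion", "body": {"plan": [[[0, 0, 0], [0, 0, 0], 0.2], [[0, 0, 0], [0, 0, 0], 0.1], [[0, 0, 0], [0, 0, 0], 0], [[0, 0, 0], [0, 0, 0], 0], [[0, 0, 0], [0, 0, 0], 0], [[0, 0, 0], [0, 0, 0], 0], [[0, 0, 0], [0, 0, 0], 0], [[0, 0, 0], [0, 0, 0], 0]], "clamp_n": 40}}

```text
time: 13.7
eef_pos: [0.4817, 0.3409, 0.0676]
tcp_rot: [0.991, 0.137, 0.0, -0.0]
contact_force: [0.3, -1.1, 2.4]
opening: 0.14
finger_force: 40.2
```

>>> {"method": "hand_motion", "body": {"plan": [[[0, 0, -0.015], [0, 0, 0], 0], [[0, 0, -0.04], [0, 0, 0], 0], [[0, 0, -0.09], [0, 0, 0], 0], [[0, 0, -0.14], [0, 0, 0], 0], [[-0.007, 0.05, -0.18], [0, 0, 0], 0], [[-0.015, 0.1, -0.18], [0, 0, 0], 0], [[-0.022, 0.15, -0.18], [0, 0, 0], 0], [[-0.033, 0.2, -0.18], [0, 0, 0], 0], [[-0.033, 0.219, -0.18], [0, 0, 0], 0], [[-0.033, 0.219, -0.18], [0, 0, 0], 0]]}}

```text
time: 14.95
eef_pos: [0.5096, 0.1205, 0.2477]
tcp_rot: [0.991, 0.136, 0.0, -0.0]
contact_force: [-0.3, 0.6, -1.2]
opening: 0.131
finger_force: 39.8
```

>>> {"method": "hand_motion", "body": {"plan": [[[0, 0, 0], [0, 0, 0], 0], [[0, 0, 0], [0, 0, 0], 0], [[0, 0, 0], [0, 0, 0], 0]]}}

```text
time: 15.32
eef_pos: [0.5092, 0.1221, 0.2473]
tcp_rot: [0.99, 0.138, -0.0, -0.0]
contact_force: [0.5, 0.6, -0.1]
opening: 0.136
finger_force: 39.8
```

```bash
python3 - <<'E'
from h import *
c=cam('wrist');np.save('pics/wrist3.npy',c,allow_pickle=True);save(c,'wrist3.png')
c=cam('side');np.save('pics/side3.npy',c,allow_pickle=True);save(c,'side3.png')
E
```

```text
(no output)
```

View pics/wrist3.png

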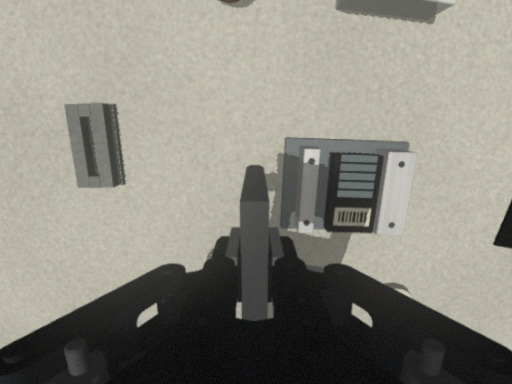

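This view shows the station at about (345,187): the thin rail's top strip is near cols 302–320, the carrier's top near 330–378 and the label at (351,217). The spacer hangs straight at (255,200). I'll get the gap's edges from profiles.

```bash
python3 - <<'E'
from h import *
w=np.load('pics/wrist3.npy',allow_pickle=True).item()
g=cv2.cvtColor(np.array(w['pixels']),cv2.COLOR_RGB2GRAY)
for r in (145,150,156,165,175,185,195,205,215,225,231): print(r,'|',g[r,276:336],'|',g[r,370:415])
for c in (311,355,398): print(c,'|',g[134:160,c],'|',g[222:242,c])
E
```

```text
145 | [181 182 181 177 176 175 175 174 150 109 118 126 125 122 125 126 123 121
 124 124 122 122 121 122 120 119 119 115 118 116 119 121 118 121 119 119
 118 121 122 123 124 124 124 123 123 124 123 121 122 124 121 121 122 121
 123 122 122 123 121 122] | [118 118 120 118 119 118 119 116 117 119 118 117 114 115 115 118 119 115
 116 117 118 115 115 118 117 115 116 115 114 117 116 115 115 114 114 114
 113 113 119 154 177 184 180 185 183]
150 | [173 173 175 176 180 179 179 166 135 109 124 124 123 124 124 125 124 123
 124 124 126 124 120 111 105 105 105 112 156 199 209 208 210 213 213 209
 205 203 204 203 202 198 198 185 151 124 123 123 122 122 119 121 121 120
 120 121 123 121 122 123] | [118 118 115 116 118 111 103 103 103 101  99 100 103  98 100  98  99  96
  98  98  96  98  95  97  96  98  97  95  94  96  98  98  96  98 100 103
 104 110 136 163 173 177 178 180 182]
156 | [173 156 121 119 119 119 117 103  83  80  85  87  85  87  86  81  84  86
  88  90  98 109 108 103 104 102 108 139 188 209 209 208 212 211 206 203
 204 202 203 200 200 200 200 167 128 120 121 121 123 120 120 121 115  94
 
[... 3600 characters left out ...]
 191 187 188 188 187 191 191 191 192 197 193 189 191 192 177 184 185
 188 192 194 193 190 188 186 190 187]
311 | [180 179 182 175 111 111 125 125 123 124 123 119 104  98 120 180 209 211
 209 207 206 205 203 186 117  83] | [138 169 187 190 190 194 191 191 193 192 182 174 171 154 119 112 111 109
 114 110]
355 | [181 177 178 182 177 153 118 120 124 121 120 121 121 122 124 121 121 117
  86  63  60 110 115 115 113 115] | [119 125 125 106  69  46  43  45  43  53 107 155 177 178 181 181 182 177
 179 181]
398 | [178 179 178 178 180 184 178 138 103 111 114 114 114 116 111 102  94 105
 156 184 191 188 193 192 191 193] | [193 195 193 193 194 193 191 194 196 197 196 195 193 182 177 180 186 185
 184 180]
```

```bash
python3 - <<'E'
from h import *
np.set_printoptions(precision=4,suppress=True)
w=np.load('pics/wrist3.npy',allow_pickle=True).item()
rows=np.array([165,175,185,195,205,215,225])
def line(name,cols,z,y):
    q=onz(w,np.c_[cols,rows],z)[:,:2]; c=q.mean(0); vx,vy,_,_=cv2.fitLine(q.astype(np.float32),2,0,.01,.01).ravel()
    if vx<0: vx,vy=-vx,-vy
    yaw=np.arctan2(vy,vx); n=np.array([-np.sin(.25),np.cos(.25)])
    print(name,'yaw',yaw,'station centre offset along n(.25):',c@n-y, 'res',np.abs((q-c)@[-vy,vx]).max())
line('thin inner',[318.5,317.5,316.8,316,315,314.4,313.2],.05,.046)
line('thin outer',[302,301.7,301,300.3,299.7,299,297.8],.05,.066)
line('carrier +y foot',[328.3,327.7,326.8,325.8,324.9,324,323],.01,.03)
line('carrier -y',[381.9,380.6,379,378,376.2,375,373.2],.056,-.03)
line('thick inner',[386.5,385,383.6,382,380.4,379,377.4],.05,-.038)
e=np.array([np.cos(.25),np.sin(.25)])
q=onz(w,[(311,148.6),(305,232.8)],.05);print('rail ends',q,np.linalg.norm(q[0]-q[1]),q.mean(0)[:2]@e, np.arctan2(*(q[0]-q[1])[1::-1]))
q=onz(w,[(398,151.7),(392,235)],.05);print('thick ends',q,np.linalg.norm(q[0]-q[1]),q.mean(0)[:2]@e)
q=onz(w,[(351,217)],.056);print('label',q,q[0,:2]@e+.028)
q=onz(w,[(355,152.5),(350,232)],.056);print('carrier ends',q,np.linalg.norm(q[0]-q[1]),q.mean(0)[:2]@e)
print(telemetry.get_state()['eef_pos'],2*np.arctan2(telemetry.get_state()['tcp_rot'][1],telemetry.get_state()['tcp_rot'][0]))
E
```

```text
thin inner yaw 0.25170535 station centre offset along n(.25): -0.13215994347779114 res 0.00025054271433342865
thin outer yaw 0.2528475 station centre offset along n(.25): -0.13228115257123396 res 0.0004246168470605235
carrier +y foot yaw 0.2562807 station centre offset along n(.25): -0.13961308986170762 res 0.00023478214279236084
carrier -y yaw 0.2521353 station centre offset along n(.25): -0.13232518277423816 res 0.0003468635971288435
thick inner yaw 0.2477519 station centre offset along n(.25): -0.13267122041482368 res 0.00011559957987447048
rail ends [[0.5596 0.0651 0.05  ]
 [0.4538 0.0372 0.05  ]] 0.10946847504265646 0.5036124089382535 0.2576010171692324
thick ends [[ 0.5858 -0.039   0.05  ]
 [ 0.4821 -0.0754  0.05  ]] 0.11000759697993362 0.5032011945727138
label [[ 0.4923 -0.0106  0.056 ]] 0.5023501940682475
carrier ends [[ 0.5701  0.0141  0.056 ]
 [ 0.4727 -0.0168  0.056 ]] 0.10219692587608746 0.5048822551224531
[0.5093 0.1217 0.2472] 0.2768613491480013
```

The four rail and carrier edges agree to within 0.5 mm: yaw 0.251, station centre n = -0.1323, e = 0.5035. That puts the wide gap's middle at (0.511, 0.0335). I'm moving above it and checking the alignment before inserting.

>>> {"method": "hand_motion", "body": {"plan": [[[-0.011, 0.043, 0], [0, 0, 0.025], 0], [[-0.0223, 0.0851, 0], [0, 0, 0.025], 0], [[-0.0223, 0.0851, 0.03], [0, 0, 0.025], 0], [[-0.0223, 0.0851, 0.07], [0, 0, 0.025], 0], [[-0.0223, 0.0851, 0.105], [0, 0, 0.025], 0], [[-0.0223, 0.0851, 0.12], [0, 0, 0.025], 0], [[-0.0223, 0.0851, 0.12], [0, 0, 0.025], 0], [[-0.0223, 0.0851, 0.12], [0, 0, 0.025], 0]]}}

```text
time: 16.42
eef_pos: [0.5124, 0.0331, 0.1291]
tcp_rot: [0.992, 0.125, 0.002, 0.0]
contact_force: [0.2, -0.1, 0.1]
opening: 0.137
finger_force: 39.8
```

```bash
python3 - <<'E'
from h import *
s=telemetry.get_state();print(s['eef_pos'],2*np.arctan2(s['tcp_rot'][1],s['tcp_rot'][0]))
c=cam('scene');np.save('pics/scene4.npy',c,allow_pickle=True)
d=cam('side')
a=np.array(c['pixels'])[135:235,210:310,::-1];b=np.array(d['pixels'])[130:230,230:330,::-1]
cv2.imwrite('pics/c4.png',cv2.resize(np.hstack([a,b]),None,fx=4,fy=4,interpolation=cv2.INTER_CUBIC))
E
```

```text
[0.51242905 0.03310353 0.12908679] 0.25099985510803585
```

View pics/c4.png

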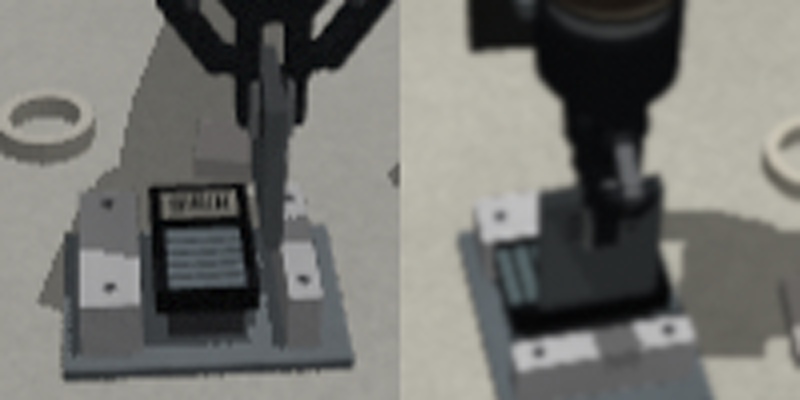

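The scene crop shows the toe at (275,245), centred over the gap between carrier and thin rail. I'm lowering it slowly.

>>> {"method": "hand_motion", "body": {"plan": [[[0, 0, 0.008], [0, 0, 0], 0], [[0, 0, 0.016], [0, 0, 0], 0], [[0, 0, 0.024], [0, 0, 0], 0], [[0, 0, 0.032], [0, 0, 0], 0], [[0, 0, 0.032], [0, 0, 0], 0]]}}

```text
time: 17.15
eef_pos: [0.5103, 0.0332, 0.0941]
tcp_rot: [0.992, 0.125, -0.001, -0.0]
contact_force: [-0.3, -0.6, -0.7]
opening: 0.132
finger_force: 39.8
```

>>> {"method": "hand_motion", "body": {"plan": [[[0, 0, 0.006], [0, 0, 0], 0], [[0, 0, 0.012], [0, 0, 0], 0], [[0, 0, 0.018], [0, 0, 0], 0], [[0, 0, 0.018], [0, 0, 0], 0], [[0, 0, 0.018], [0, 0, 0], 0]]}}

```text
time: 17.77
eef_pos: [0.5112, 0.0331, 0.0774]
tcp_rot: [0.992, 0.125, 0.0, 0.0]
contact_force: [-0.1, 0.1, -0.5]
opening: 0.133
finger_force: 39.8
```

>>> {"method": "hand_motion", "body": {"plan": [[[0, 0, 0.003], [0, 0, 0], 0], [[0, 0, 0.005], [0, 0, 0], 0], [[0, 0, 0.006], [0, 0, 0], 0], [[0, 0, 0.007], [0, 0, 0], 0], [[0, 0, 0.007], [0, 0, 0], 0], [[0, 0, 0.007], [0, 0, 0], 0]]}}

```text
time: 18.52
eef_pos: [0.5112, 0.0331, 0.0706]
tcp_rot: [0.992, 0.125, 0.0, 0.0]
contact_force: [0.1, -0.8, 2.4]
opening: 0.138
finger_force: 40.0
```

The toe is on the floor at z of about 0.010, with light contact. I'm releasing and rising.

>>> {"method": "hand_motion", "body": {"plan": [[[0, 0, 0], [0, 0, 0], 0.5], [[0, 0, 0], [0, 0, 0], 0.5], [[0, 0, 0], [0, 0, 0], 0.5], [[0, 0, 0], [0, 0, 0], 0.5], [[0, 0, -0.04], [0, 0, 0], 0.5], [[0, 0, -0.09], [0, 0, 0], 0.5], [[0, 0, -0.14], [0, 0, 0], 0.5], [[0, 0, -0.17], [0, 0, 0], 0.5]]}}

```text
time: 19.52
eef_pos: [0.512, 0.0331, 0.2437]
tcp_rot: [0.992, 0.125, 0.002, 0.001]
contact_force: [0.9, -0.4, -0.5]
opening: 0.499
finger_force: 0.0
```

```bash
python3 - <<'E'
from h import *
c=cam('scene');d=cam('side');w=cam('wrist');np.save('pics/wrist5.npy',w,allow_pickle=True)
a=np.array(c['pixels'])[135:235,210:310,::-1];b=np.array(d['pixels'])[130:230,230:330,::-1]
e=np.array(w['pixels'])[100:300,150:350,::-1]
f=lambda x,k:cv2.resize(x,(266,266),interpolation=cv2.INTER_CUBIC)
cv2.imwrite('pics/c5.png',np.hstack([f(a,0),f(b,0),f(e,0)]))
E
```

```text
(no output)
```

View pics/c5.png

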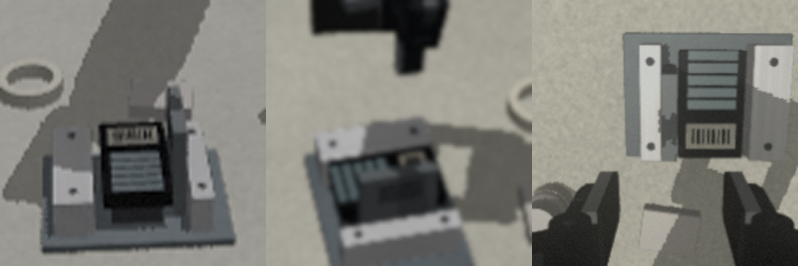

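The spacer stands seated and upright in the wide gap in the scene and side crops, at about (178,130) and (400,190). The gap's contents are hard to see in the wrist crop. For the press I'll check the last joint's room for a quarter turn, and triangulate the spacer's top as a height check.

```bash
python3 - <<'E'
from h import *
np.set_printoptions(precision=4,suppress=True)
s=telemetry.get_state();print(s['qpos'],s['eef_pos'])
c=cam('scene');d=cam('side')
# spacer top +x end: scene tile ~ (183,88)?? use tri of side top corner(s)
k=100/266
print(tri(c,[(210+184*k,135+105*k)],d,[(230+(360-266)*k,130+172*k)]))
E
```

```text
[-0.1335 -0.0867  1.9597  0.      1.2642  1.1865] [0.5121 0.033  0.2423]
[[0.5416 0.0464 0.1247 0.0095]]
```

>>> {"method": "hand_motion", "body": {"plan": [[[0, 0.016, 0], [0, 0, 0.19], 0.2], [[0, 0.032, 0], [0, 0, 0.37], 0], [[0, 0.048, 0], [0, 0, 0.75], 0], [[0, 0.048, 0], [0, 0, 1.57], 0], [[0, 0.048, 0], [0, 0, 1.57], 0], [[0, 0.048, 0], [0, 0, 1.57], 0], [[0, 0.048, 0], [0, 0, 1.57], 0], [[0, 0.048, 0], [0, 0, 1.57], 0], [[0, 0.048, 0], [0, 0, 1.57], 0], [[0, 0.048, 0], [0, 0, 1.57], 0]], "clamp_n": 20}}

```text
time: 21.02
eef_pos: [0.522, -0.0131, 0.2379]
tcp_rot: [0.79, -0.612, -0.002, 0.001]
contact_force: [0.2, -0.4, -0.0]
opening: 0.002
finger_force: 0.0
```

>>> {"method": "hand_motion", "body": {"plan": [[[0, 0, 0.04], [0, 0, -0.15], 0], [[0, 0, 0.09], [0, 0, -0.15], 0], [[0, 0, 0.13], [0, 0, -0.15], 0], [[0, 0, 0.16], [0, 0, -0.15], 0], [[0, 0, 0.172], [0, 0, -0.15], 0], [[0, 0, 0.172], [0, 0, -0.15], 0], [[0, 0, 0.172], [0, 0, -0.15], 0]]}}

```text
time: 21.9
eef_pos: [0.5241, -0.0136, 0.0697]
tcp_rot: [0.834, -0.552, 0.001, -0.0]
contact_force: [0.2, -0.2, -0.3]
opening: 0.001
finger_force: 0.0
```

```bash
python3 - <<'E'
from h import *
np.set_printoptions(precision=4,suppress=True)
c=cam('scene');d=cam('side');w=cam('wrist')
s=telemetry.get_state();print(s['qpos'],s['eef_pos'],s['contact_force'])
a=np.array(c['pixels'])[125:225,210:310,::-1];b=np.array(d['pixels'])[130:230,230:330,::-1]
cv2.imwrite('pics/c6.png',cv2.resize(np.hstack([a,b]),None,fx=4,fy=4,interpolation=cv2.INTER_CUBIC))
np.save('pics/scene6.npy',c,allow_pickle=True);np.save('pics/side6.npy',d,allow_pickle=True)
E
```

```text
[-0.2195  0.1526  2.0596 -0.      0.9266  2.5203] [ 0.524  -0.0136  0.0698] [-0.0236  0.1302 -0.5078]
```

View pics/c6.png

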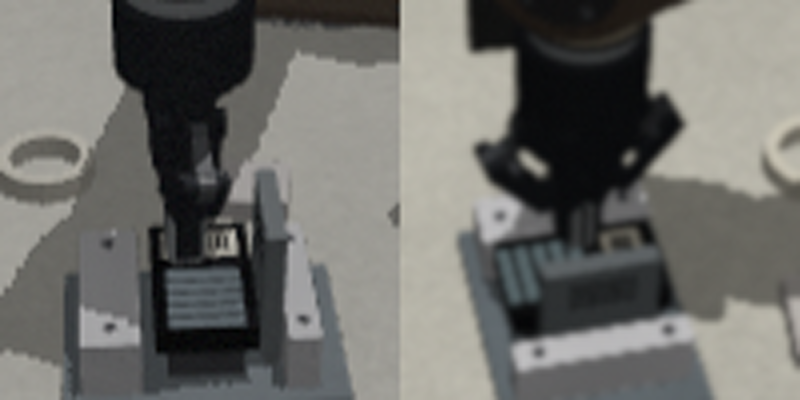

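The fingers stand over the carrier with clear room to the spacer, whose top is visible: scene crop (265–283,170–240), side crop (541–660,243–265). I'm checking its height and pressing.

```bash
python3 - <<'E'
from h import *
np.set_printoptions(precision=4,suppress=True)
S=np.load('pics/scene6.npy',allow_pickle=True).item();D=np.load('pics/side6.npy',allow_pickle=True).item()
f=lambda p,o:(np.array(p)+.5)/4-.5+o
print(tri(S,f([(285,236),(274,170)],[210,125]),D,f([(141,264),(260,250)],[230,130])))
E
```

```text
[[0.5455 0.0463 0.1099 0.006 ]
 [0.4767 0.0302 0.1063 0.0059]]
```

>>> {"method": "hand_motion", "body": {"plan": [[[0, 0, 0.005], [0, 0, 0], 0], [[0, 0, 0.009], [0, 0, 0], 0], [[0, 0, 0.012], [0, 0, 0], 0], [[0, 0, 0.014], [0, 0, 0], 0], [[0, 0, 0.014], [0, 0, 0], 0], [[0, 0, 0.014], [0, 0, 0], 0]]}}

```text
time: 22.8
eef_pos: [0.5228, -0.0133, 0.0544]
tcp_rot: [0.834, -0.552, -0.0, 0.0]
contact_force: [-1.6, 0.9, 3.8]
opening: 0.001
finger_force: 1.8
```

>>> {"method": "hand_motion", "body": {"plan": [[[0, 0, 0.002], [0, 0, 0], 0], [[0, 0, 0.004], [0, 0, 0], 0], [[0, 0, 0.005], [0, 0, 0], 0], [[0, 0, 0.005], [0, 0, 0], 0], [[0, 0, 0.005], [0, 0, 0], 0], [[0, 0, 0.005], [0, 0, 0], 0]]}}

```text
time: 23.55
eef_pos: [0.523, -0.0133, 0.0501]
tcp_rot: [0.834, -0.552, -0.0, 0.0]
contact_force: [-4.1, 1.2, 8.4]
opening: 0.004
finger_force: 4.2
```

>>> {"method": "hand_motion", "body": {"plan": [[[0, 0, 0.001], [0, 0, 0], 0], [[0, 0, 0.0015], [0, 0, 0], 0], [[0, 0, 0.0015], [0, 0, 0], 0], [[0, 0, 0.0015], [0, 0, 0], 0], [[0, 0, 0.0015], [0, 0, 0], 0], [[0, 0, 0.0015], [0, 0, 0], 0]]}}

```text
time: 24.3
eef_pos: [0.5231, -0.0133, 0.0499]
tcp_rot: [0.834, -0.552, -0.001, 0.0]
contact_force: [-8.1, 0.8, 16.5]
opening: 0.005
finger_force: 8.2
```

```bash
python3 - <<'E'
from h import *
c=cam('scene');d=cam('side')
a=np.array(c['pixels'])[110:240,90:350,::-1];b=np.array(d['pixels'])[80:240,220:340,::-1]
cv2.imwrite('pics/c7.png',np.hstack([cv2.resize(a,(520,260),interpolation=cv2.INTER_CUBIC),cv2.resize(b,(195,260),interpolation=cv2.INTER_CUBIC)]))
s=telemetry.get_state();print(s['eef_pos'],s['contact_force'],s['time'])
E
```

```text
[ 0.52310319 -0.0133366   0.04998407] [-8.2491482   1.17324506 16.32251091] 24.4
```

View pics/c7.png

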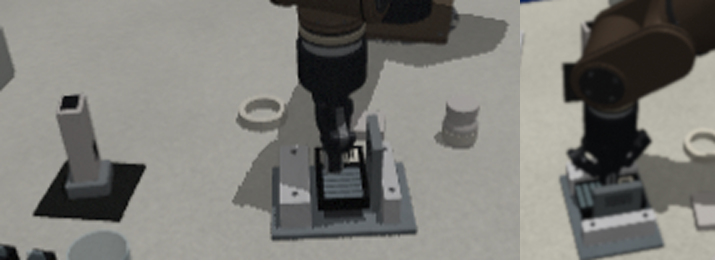

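The carrier is on its stop: z stays at 0.050 while the force has risen to 16 N. The spacer at crop (375,150) and the scanner at (80,150) both stand. I'm handing in.

```bash
python3 -c "
from plant import ctrl, optics, telemetry, job
print(job.sign_off())"
```

```text
the job is handed in; nothing more can be done
None
```

I handed the job in at 24.4 s: the label was scanned, the scanner is back upright on its pad, the spacer is seated in the wide gap, and the fingers hold the carrier flush with about 16 N; the sign-off printed no verdict.

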